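# Core gauge: shut the specimen drawer, click the dial carriage into its notch and hold

### The job

Get the asphalt core ready for a thickness reading: push the gauge's open specimen drawer fully home until it seats. Then take hold of the dial carriage's knob and slide the carriage along the rail until you feel its ball click into the notch of the index block, without running on past the notch. Finish there, with the fingers still holding the knob and the carriage resting in the notch, and leave the other things on the bench alone.

Things in the scene. Friction and masses are not known exactly. Their poses are not given: they have to be found in the camera images.
- gauge: Core thickness gauge, bolted down: dark steel base 170 (x) x 360 (y) x 16 mm, two posts carrying a steel rail 30 wide, 20 high, 92 to 112 mm above the bench. Origin on the bench under the rail's middle; x points away from the drawer's front, y along the rail to the end where the carriage is parked (robot's left), z up. Place and yaw (within 15 degrees) vary.
- drawer_lip (a point): Middle of the front edge of the drawer's pull lip: aluminium strip 80 wide, 8 thick, 66 to 74 mm above the bench, 16 mm proud of the drawer front (150 wide, 26 to 74 mm up). With the drawer home it is at x = -90, y = 0 mm in the gauge's frame. 90 mm behind it is the axis of the asphalt core (100 diameter, top 76 mm up), which stays in the drawer. Nothing stands in front.
- drawer (a joint): How far the drawer is out, in m: 0 is home on its stop, at most 0.09. It slides along the gauge's x and opens towards the robot. 1 to 2 N moves it; at about 10 mm out a ball detent resists with 5 to 8 N, and from about 4 mm out it draws the drawer home and keeps it there. A steady push of 12 to 15 N seats it.
- knob (a point): Top centre of the dial carriage's knob: upright dark steel cylinder, 24 mm diameter, 40 tall, top 165 mm above the bench, on a grey saddle 60 (x) x 44 mm whose top is 125 mm up. At the saddle's -x side is a round dial (42 diameter, top 134 mm up); on the +x side, 27 mm from the knob's axis, the spring ball's bright 10 mm pin stands 12 mm above the saddle. Ball and knob have the same gauge y.
- carriage (a joint): Travel of the dial carriage along the rail, in m: 0 at the parked end (knob at y = +0.125 in the gauge's frame), growing towards the gauge's -y, end stop at 0.25. Knob y in the gauge's frame = 0.125 minus this value; knob x = 0. It slides with 1 to 3 N.
- index_block: Steel block 20 (x) x 40 (y) x 26 mm high on the rail's +x face, 17 to 37 mm from the rail's middle line, top 110 mm above the bench; place along the rail varies, yaw as the gauge. Origin on the rail's middle line (gauge x = 0), 84 mm up. The notch is a 10 mm gap across its top at its y = 0: the ball is in it when the knob has the same gauge y as this origin.
- notch (a point): Middle of the notch, level with the block's top, 27 mm to the +x side of the rail's middle line. The carriage comes from +y: 16 mm or so before the notch its ball meets a ramp (3 to 6 N of resistance), crosses a flat, then drops in, drawn to the middle from about 5 mm away; pushing it out again takes about 8 to 11 N.
- spare_core: Dark asphalt core lying flat on the bench, 100 mm diameter, 60 mm tall, origin at the centre of its underside. Not part of the job.
- spanner: Steel spanner 170 mm long lying on the bench. Not part of the job.
- sample_tin: Open aluminium tin, 80 mm diameter, 75 mm tall, origin at the centre of its underside. Not part of the job.

How it is judged (in metres and radians):
On the way, in this order (a step that is already met when the one before it is completed fails the run):
1. the specimen drawer is pushed home and seated at its detent while the carriage is still away from the notch (value of joint drawer below 0.003 m and y of knob in the frame of index_block above 0.02 m), for 0.2 s.
2. the fingers hold the carriage with its ball in the notch of the index block (y of knob in the frame of index_block between -0.0025 and 0.0025 m and value of joint drawer below 0.003 m and contact force between the fingers and carriage above 2 N), for 0.3 s.
At the end, for the whole second after the job is handed in: The drawer is home (within 3 mm), the knob is within 2.5 mm of the notch's middle along the rail and at rest, and the fingers still hold the carriage (more than 2 N of contact) (all of step 2 and velocity of joint carriage between -0.01 and 0.01 m/s); the arm keeps its last pose, push and grip.
It fails at once if the carriage runs more than 15 mm past the notch (y of knob in the frame of index_block below -0.015 m).
It fails at once if a bystander (spare core, spanner or tin) is moved more than 20 mm (distance of any of spare_core, spanner, sample_tin from where it was at the start of the episode above 0.02 m).
It also fails if it takes over 64 s, if anything falls off the work surface, if the arm or the gripper's body presses on something with over 40 N, if the wrist force passes 120 N, or if a joint passes its speed limit or range.

### The arm

A 6-joint arm with a two-finger parallel gripper is mounted at the origin on the work surface. World frame = base frame: x ahead of the robot, y to its left, z up, the work surface at z = 0. Lengths are in mm, angles in rad, forces in N, time in s.
With the tool pointing down it reaches from about 275 to 825 mm from the base axis. Payload 4.9 kg.
Tool frame: the origin (TCP) lies at the very end of the fingers, on their centre line; the grasp point (between the pads) lies 19 mm behind it; z points along the fingers, y is the line along which they close (so a half turn about z gives the same grasp; the last joint's range is limited). The gripper opens to 85 mm and grips with 20 to 120 N. Pads are 22 mm wide; open, the fingers measure 114 mm over their backs; the gripper's body (76 mm by 85 mm) begins 54 mm behind the grasp point. The pads swing forward as they close: fully open they stand 13 mm farther back than shut.
Start: joints at [-1.275, 0.326, -0.193, 1.052, 0, 1.437], TCP at [229.192, -499.989, 231.281] pointing down, gripper open.
Joint ranges: [-2.65, 2.65], [-0.97, 1.79], [-1.3, 1.35], [-1.93, 2.1], [-1.47, 1.37], [-3.14, 3.14]. Speed limits (rad/s): [2.57, 2.57, 3.14, 3.14, 3.14, 3.14].

### API

Orientations are given as [roll, pitch, yaw] about the fixed x, y, z axes, in that order (R = Rz(yaw) Ry(pitch) Rx(roll)).
In Python, from bench import bot, solve_ik, imaging gives the robot as it stands. Calls block until the motion is done:
- bot.move_ptp(position, orientation): joint-space move of the TCP to a pose.
- bot.movel(position, rot=None, max_speed=150, threshold=None): straight line of the TCP; rot=None keeps the orientation; max_speed is the mean speed in mm/s. With threshold (N) it stops when the force on the tool has changed by that much, and returns True; else False.
- bot.move_j(angles): joint-space move.
- bot.grip(opening, effort=None): opening from 0.0 (shut) to 1.0 (fully open); effort is the grip in N (None keeps the last); returns when the fingers have stopped.
- bot.dwell(seconds).
- solve_ik(position, orientation): joint angles nearest the present ones, or None.
- bot.get_state(): the state.
- imaging.capture(name): name is "side" or "top" or "wrist"; returns the picture (400x640x3 uint8, blue, green, red); there is no depth.
- imaging.camera_model(name): a dict with "K" (3x3 intrinsics, pixels), "position" and "rotation" of the camera in the world. Camera axes: x right, y up, looking along -z (the intrinsics and any distortion apply to the point x, -y, -z); pixel columns grow to the right and rows downward; lengths in mm; the calibration is good to about 2 mm. A picture is of the moment at which its call begins: read the wrist's pose just before it. camera_model takes no time and is no camera call; for the wrist camera it gives the pose at the moment of the call.
A pose or a line that the arm cannot do raises bot.IKError and nothing moves.
- bot.sign_off(): hands the job in; it is judged then, once.
The state is a dict: "t": time; "qpos": joint angles; "joint_velocities": joint speeds; "effort": joint torques, N m; "tcp_pos": TCP position; "orientation": TCP orientation; "contact_force": force on the tool from outside, world axes, zero at the start; "wrist_torque": the same for the moment, N m; "opening": opening from 0.0 (shut) to 1.0 (fully open); "gripper_force": force on a finger pad.
Only numpy, scipy, OpenCV 4.12 (cv2) and the standard library are available. Lean on these libraries where they do the work, as an engineer would, in place of code of your own. Each camera call takes 0.05 s, during which the arm holds its last target. There are 200 camera calls.

## Working session

There is one attempt and no reset: what is moved stays moved. The work goes in short steps, each a Python script; the robot and the scene stay as the last script left them, time stands still between calls to the robot, and variables do not carry over. Pictures are saved under pics/ and viewed, at most 10 in all, crops included, and the job is handed in when it is done.

```bash
mkdir -p pics; ls; python3 - <<'E'
from bench import bot, imaging
import cv2
for n in("top","side"):
    cv2.imwrite(f"pics/{n}0.png",imaging.capture(n)); m=imaging.camera_model(n); print(n,m)
E
```

```text
pics
top {'K': array([[383.14360651,   0.        , 319.32352127],
       [  0.        , 383.14360651, 203.08817139],
       [  0.        ,   0.        ,   1.        ]]), 'position': array([ 411.87127764,   13.3420998 , 1138.60145687]), 'rotation': array([ 0.05405301, -0.01806442, -1.55355823])}
side {'K': array([[437.09161537,   0.        , 321.16650023],
       [  0.        , 437.09161537, 199.73751997],
       [  0.        ,   0.        ,   1.        ]]), 'position': array([-203.81042767,  914.5217589 ,  739.10147016]), 'rotation': array([ 1.08389996,  0.00319559, -2.51331865])}
```

View pics/top0.png

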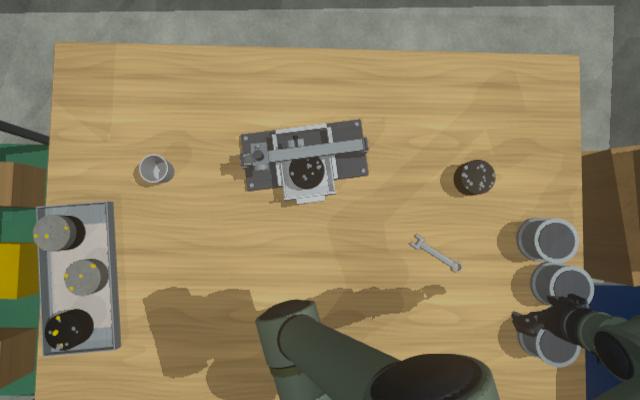

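View pics/side0.png

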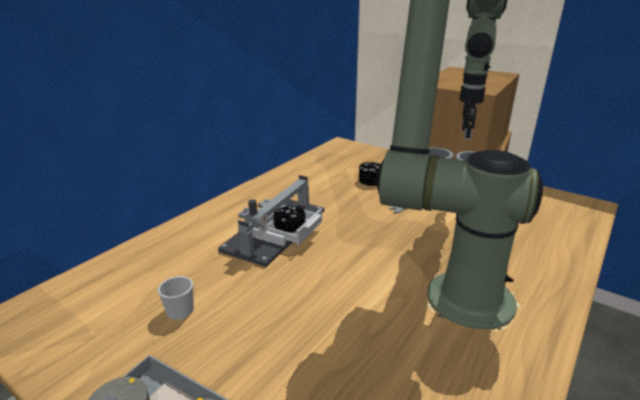

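The top view shows the gauge around px (305,155), with the parked knob at about (260,155) and the lip at about (310,200). The tin is at (155,168), the spare core at (475,177) and the spanner at (435,252). I'll enlarge the gauge.

```bash
python3 - <<'E'
import cv2
a=cv2.imread("pics/top0.png")[110:215,232:377]
cv2.imwrite("pics/crop0.png",cv2.resize(a,None,fx=5.5,fy=5.5,interpolation=cv2.INTER_CUBIC))
E
```

```text
(no output)
```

View pics/crop0.png

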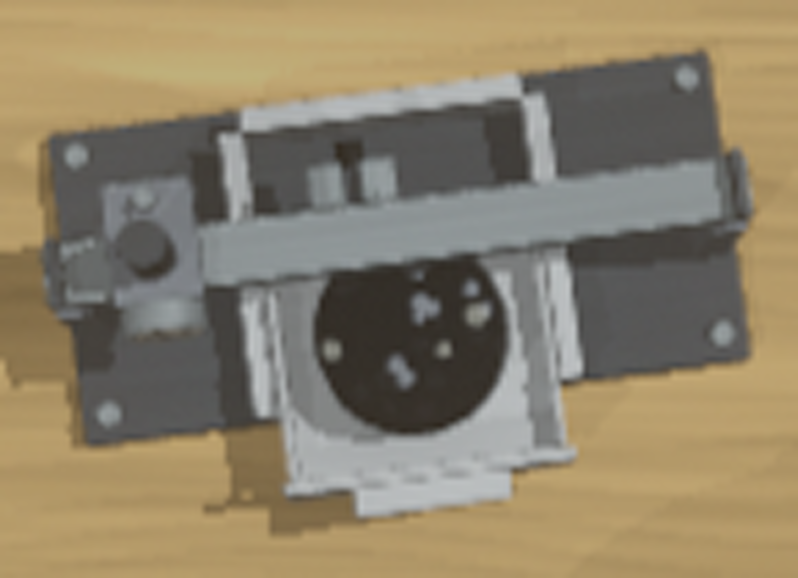

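The crop shows the base corners at TL (50,135), TR (706,52), BR (748,357) and BL (85,445). The notch is at about (352,180), the lip front runs from (357,517) to (510,497), and the knob top is at about (147,245). Next I'll fit the gauge pose.

```bash
cat > h.py <<'E'
import numpy as np, cv2
from scipy.spatial.transform import Rotation as Ro
from scipy.optimize import least_squares
from bench import bot, imaging, solve_ik
def proj(P,m):
    p=(np.atleast_2d(P)-m["position"])@Ro.from_euler("xyz",m["rotation"]).as_matrix()
    p=p*[1,-1,-1]; q=p@np.array(m["K"]).T
    return q[:,:2]/q[:,2:]
def g2w(g,P):
    P=np.atleast_2d(np.array(P,float)); c,s=np.cos(g[2]),np.sin(g[2])
    return np.c_[g[0]+c*P[:,0]-s*P[:,1], g[1]+s*P[:,0]+c*P[:,1], P[:,2]]
E
python3 - <<'E'
from h import *
m=imaging.camera_model("top")
c=np.array([[50,135],[706,52],[748,357],[85,445],[352,180],[357,517],[510,497],[147,243]])
px=(c+.5)/5.5+[232,110]-.5
def model(v):
    g,d,n=v[:3],v[3],v[4]
    P=[[85,180,16],[85,-180,16],[-85,-180,16],[-85,180,16],[27,n,110],[-90-d,40,74],[-90-d,-40,74],[0,125,165]]
    return proj(g2w(g,P),m)
r=least_squares(lambda v:(model(v)-px).ravel(),[500,0,.1,60,50],x_scale=[10,10,.1,10,10])
print(r.x); print((model(r.x)-px).round(2))
s=bot.get_state(); print({k:s[k] for k in("t","tcp_pos","orientation","contact_force","opening")})
E
```

```text
[6.12727008e+02 3.96640133e+01 1.53072949e-01 5.10755026e+01
 2.00407485e+01]
[[-0.27  1.1 ]
 [ 0.93  0.49]
 [ 1.41  1.35]
 [ 0.61  1.63]
 [-0.23 -1.77]
 [ 0.3   0.02]
 [ 0.98 -0.2 ]
 [-3.26 -2.18]]
{'t': 0.1, 'tcp_pos': array([ 229.04613645, -499.48600252,  230.5812061 ]), 'orientation': array([-3.14007830e+00, -1.87543104e-04,  4.29831733e-01]), 'contact_force': array([ 0.32963479, -0.36723922, -0.02054849]), 'opening': 1.0016738132783916}
```

```bash
python3 - <<'E'
from h import *
m=imaging.camera_model("top")
c=np.array([[50,135],[706,52],[748,357],[85,445],[352,182],[357,517],[510,497],[147,243],[352,208],[352,268],[600,177],[600,236],[150,182],[107,186],[192,180]])
px=(c+.5)/5.5+[232,110]-.5
def model(v):
    g,d,n,b,k=v[:3],v[3],v[4],v[5],v[6]
    P=[[85+b,180,16],[85+b,-180,16],[-85+b,-180,16],[-85+b,180,16],[27,n,110],[-90-d,40,74],[-90-d,-40,74],[0,k,165],
       [15,v[7],112],[-15,v[8],112],[15,v[9],112],[-15,v[10],112],[30,k,125],[30,k+22,125],[30,k-22,125]]
    return proj(g2w(g,P),m)
r=least_squares(lambda v:(model(v)-px).ravel(),[600,30,.1,60,50,0,125,20,20,-100,-100],x_scale=10,loss="soft_l1")
print(r.x.round(3)); print((model(r.x)-px).round(2))
E
```

```text
[ 6.07177e+02  3.99990e+01  1.44000e-01  4.56300e+01  1.92530e+01
  8.99500e+00  1.16372e+02  2.07660e+01  2.44420e+01 -1.02280e+02
 -9.84600e+01]
[[-0.59 -0.62]
 [ 0.74 -0.12]
 [ 0.69  0.8 ]
 [-0.25 -0.05]
 [-0.03 -0.22]
 [-0.58  0.  ]
 [ 0.13  0.04]
 [-0.14 -0.89]
 [-0.07 -0.67]
 [-0.05 -0.49]
 [-0.06 -0.55]
 [-0.03 -0.22]
 [ 0.1   1.9 ]
 [-0.3   2.17]
 [ 0.69  1.26]]
```

```bash
cat >> h.py <<'E'
G=np.array([607.2,40.0,0.144])
def W(x,y,z): return g2w(G,[[x,y,z]])[0]
ROT=[np.pi,0,G[2]]
def fg(): # force in gauge axes
    f=bot.get_state()["contact_force"]; c,s=np.cos(G[2]),np.sin(G[2])
    return np.array([c*f[0]+s*f[1],-s*f[0]+c*f[1],f[2]])
def tg():
    p=bot.get_state()["tcp_pos"]; c,s=np.cos(G[2]),np.sin(G[2]); d=p[:2]-G[:2]
    return np.array([c*d[0]+s*d[1],-s*d[0]+c*d[1],p[2]])
E
python3 - <<'E'
from h import *
bot.move_ptp(W(-185,0,200),ROT); bot.grip(0.0,40)
bot.movel(W(-185,0,52),max_speed=150)
print(fg(),bot.get_state()["t"])
print(bot.movel(W(-110,0,52),max_speed=35,threshold=4),tg(),fg())
print(bot.movel(W(-80,0,52),max_speed=20,threshold=14),tg(),fg(),bot.get_state()["t"])
E
```

```text
[ 0.76762745 -0.61335505 -0.19133531] 3.9833
False [-1.10526737e+02  3.57049871e-02  5.19229781e+01] [-3.55413416  0.63340246  1.3937306 ]
True [-1.00886742e+02 -4.19979970e-03  5.13170827e+01] [ 0.13661877  0.63127949 -0.18194334] 7.0583
```

```bash
python3 - <<'E'
from h import *
print(bot.movel(W(-80,0,52),max_speed=12,threshold=14),tg(),fg())
print(bot.movel(W(-80,0,52),max_speed=12,threshold=14),tg(),fg(),bot.get_state()["t"])
cv2.imwrite("pics/top1.png",cv2.resize(imaging.capture("top")[110:215,232:377],None,fx=5.5,fy=5.5,interpolation=cv2.INTER_CUBIC))
E
```

```text
True [-101.06961509    0.52180834   50.32429128] [ 0.35655465 -0.21548264  0.18831395]
True [-101.30672764    0.75387179   49.62499961] [-0.72302726  0.60825192 -0.25854604] 8.55
```

View pics/top1.png

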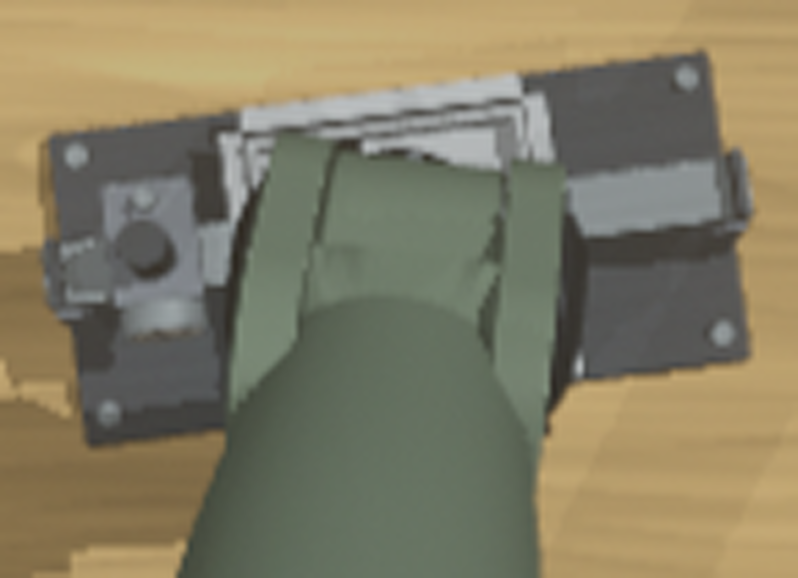

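The push stops three times at x≈-101 with 14 N, which is the lip at -90 with an 11 mm half pad, and the drawer's back edge is at the frame's rear. The drawer is home. Next I'll look at the knob with the wrist camera.

```bash
python3 - <<'E'
from h import *
import pickle
bot.movel(W(-130,0,52)); bot.movel(W(-130,0,240),max_speed=250)
bot.grip(1.0)
bot.move_ptp(W(-30,75,270),ROT)
m=imaging.camera_model("wrist"); im=imaging.capture("wrist"); cv2.imwrite("pics/w0.png",im)
pickle.dump(m,open("w0.pkl","wb")); print(tg(),m["position"],bot.get_state()["t"])
t=imaging.capture("top")
P={"knob":[0,125,165],"notch":[27,19,110],"lip":[-90,0,74]}
print({k:proj(W(*p),m).round(1) for k,p in P.items()})
E
```

```text
[-30.66044687  74.92560226 269.5056581 ] [639.46282944 121.50914465 411.76632397] 11.25
{'knob': array([[261.2, 162.7]]), 'notch': array([[378.7, 125.5]]), 'lip': array([[383.5, 223.6]])}
```

View pics/w0.png

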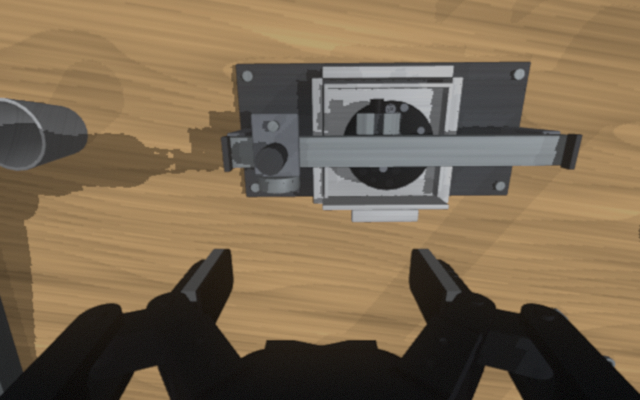

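The wrist view shows the drawer home, the knob top at about (268,158), the notch at about (378,122) and the lip at (384,215). I'll crop for precision.

```bash
python3 - <<'E'
import cv2
a=cv2.imread("pics/w0.png")[95:205,220:420]
cv2.imwrite("pics/w0c.png",cv2.resize(a,None,fx=4,fy=4,interpolation=cv2.INTER_CUBIC))
E
```

```text
(no output)
```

View pics/w0c.png

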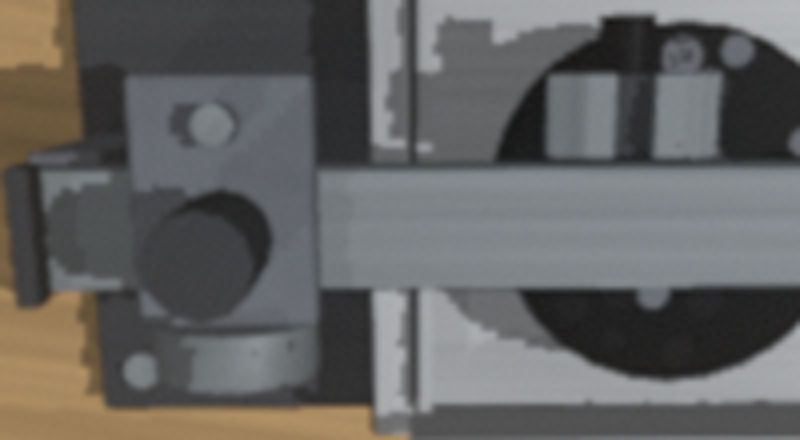

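Crop readings: knob top centre (197,262), pin top (212,125), saddle corners (125,75) and (313,75), block edges x=545 to 722 giving the notch at (634,118), and rail edges at rows 168 and 288.

```bash
python3 - <<'E'
from h import *
import pickle
m=pickle.load(open("w0.pkl","rb"))
def ray(c,z):
    px=(np.array(c)+.5)/4+[220,95]-.5
    d=np.linalg.inv(m["K"])@[*px,1]*[1,-1,-1]; d=Ro.from_euler("xyz",m["rotation"]).as_matrix()@d
    p=m["position"]+d*(z-m["position"][2])/d[2]; c,s=np.cos(G[2]),np.sin(G[2]); e=p[:2]-G[:2]
    return np.array([c*e[0]+s*e[1],-s*e[0]+c*e[1]]).round(1)
for n,c,z in [("knob",(197,262),165),("pin",(212,125),137),("sTL",(125,75),125),("sTR",(313,75),125),("notch",(634,118),110),("bL",(545,75),110),("bR",(722,75),110),
 ("railU",(360,167),112),("railL",(360,287),112),("railU2",(780,167),112),("railL2",(780,288),112)]: print(n,ray(c,z))
E
```

```text
knob [  2.1 118.6]
pin [ 28.1 118.6]
sTL [ 38.6 139.9]
sTR [38.6 96.7]
notch [28.3 19.7]
bL [38.4 41.7]
bR [38.4 -1.1]
railU [16.7 86.6]
railL [-13.1  86.9]
railU2 [ 16.7 -16.4]
railL2 [-13.3 -19.1]
```

```bash
python3 - <<'E'
from h import *
bot.move_ptp(W(2,118.6,220),ROT); bot.grip(0.65,40)
print(bot.movel(W(2,118.6,133),max_speed=100,threshold=10),tg(),fg())
bot.grip(0.0,40); s=bot.get_state(); print(s["opening"],s["gripper_force"],fg(),tg())
print(bot.movel(W(2,60,133),max_speed=60),fg(),tg())
print(bot.movel(W(2,42,133),max_speed=30),fg(),tg(),bot.get_state()["t"])
E
```

```text
False [  2.53463298 118.6085575  133.66138609] [ 0.24640655 -0.79792435 -0.83585339]
0.2661643838848678 39.072121381759644 [-1.00153496  0.27596711  3.63303931] [  2.46603484 118.61914378 133.81102047]
False [ 0.14760174 -0.41508844  5.12067996] [  2.91455756  59.46229639 133.79721217]
False [-0.77008613 -0.62358185  5.17900383] [  3.07069628  41.60365863 133.8214885 ] 15.3833
```

```bash
python3 - <<'E'
from h import *
for y in list(range(40,28,-2))+list(range(28,20,-1)):
    bot.movel(W(2,y,133),max_speed=15); bot.dwell(.15); print(y,tg()[1].round(2),np.mean([fg()]+[(bot.dwell(.03),fg())[1] for _ in range(3)],0).round(2))
    if fg()[1]<-4 : break
print(bot.get_state()["t"])
E
```

```text
40 39.77 [ 0.64 -0.04  5.22]
38 37.75 [0.91 0.42 5.6 ]
36 36.54 [1.34 2.18 5.09]
34 35.04 [1.38 3.41 5.42]
32 32.91 [1.35 3.29 5.29]
30 30.18 [1.4  1.47 4.96]
28 27.91 [1.27 0.27 5.12]
27 26.91 [1.07 0.63 5.05]
26 25.88 [1.21 0.61 5.2 ]
25 24.64 [ 1.02 -0.25  4.93]
24 23.2 [ 1.25 -1.83  5.63]
23 21.46 [ 1.24 -3.56  5.04]
22 20.38 [ 1.24 -4.6   4.98]
22.1167
```

The ramp shows at about y=36, and the pull-in starts at about y=24. I'll ease towards zero force.

```bash
python3 - <<'E'
from h import *
for y in (21.3,20.6,20,19.5,19):
    bot.movel(W(2,y,133),max_speed=10); bot.dwell(.3); f=np.mean([(bot.dwell(.03),fg())[1] for _ in range(6)],0)
    print(y,tg()[1].round(2),f.round(2))
    if f[1]>-.3 : break
print(bot.get_state()["t"],bot.get_state()["gripper_force"])
E
```

```text
21.3 20.14 [ 1.65 -3.36  5.1 ]
20.6 19.83 [ 1.72 -2.    5.13]
20 19.57 [ 1.79 -1.13  5.34]
19.5 19.31 [ 1.82 -0.14  5.4 ]
25.1167 39.45935904979706
```

The signature is complete: ramp, flat, pull-in, then near-zero force at y≈19.3, against a visual estimate of 19.7. The knob is still gripped at 39 N, so I'm handing it in.

```bash
python3 -c "
from bench import bot
print(bot.sign_off())"
```

```text
the job is handed in; nothing more can be done
None
```

I pushed the drawer home against its stop, slid the carriage until its ball clicked into the notch, and handed the job in with the fingers still gripping the knob at about 39 N. The judge's result was not shown.

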